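Refit the clamping lever on a microtome's knife carriage

ROBOT

A 6-joint arm with a two-finger parallel gripper is mounted at the origin on the work surface. World frame = base frame: x ahead of the robot, y to its left, z up, the work surface at z = 0. Lengths are in m, angles in rad, forces in N, time in s.
With the tool pointing down it reaches from about 0.375 to 0.9 m from the base axis. Payload 3.1 kg.
Tool frame: the origin (TCP) lies at the very end of the fingers, on their centre line; the grasp point (between the pads) lies 19 mm behind it; z points along the fingers, y is the direction in which the jaws open and shut (so a half turn about z gives the same grasp; the last joint's range is limited). The gripper opens to 87 mm and grips with 3 to 60 N. Pads are 19 mm wide; open, the fingers measure 117 mm over their backs; the gripper's body (75 mm by 190 mm) begins 51 mm behind the grasp point.
Start: joints at [-1.337, 0.527, 1.433, -0, 1.181, -0.178], TCP at [0.25, -0.573, 0.223] pointing down, gripper open.
Joint ranges: [-3.08, 3.08], [-0.75, 2.2], [0.22, 2.44], [-1.43, 4.57], [0, 2.65], [-2.85, 2.85]. Speed limits (rad/s): [2.79, 2.79, 3.14, 3.14, 3.14, 3.14].

INTERFACE

Orientations are given as a unit quaternion [x, y, z, w].
In Python, from rig import robot gives the robot as it stands.
- The arm moves only by the tool arm_command, never from a script. Its argument "targets" is a list of rows, each a list of 5 numbers: the shift along the tool's x, y, z in cm, then the turn about the tool's z in rad, then the finger opening in cm, from 0 to 8.7. In form: [[dx, dy, dz, spin, hand], ...]. A call has 1 to 5 rows; each row is the pose to reach, as a shift and turn from the pose commanded when the call began, along the tool's axes at that moment; what a row does not reach only later rows make up. A row lasts 1/8 s, in which the tool goes at most 62.5 mm and 10.7 degrees, less where a joint would pass 70% of its speed; a pose out of reach is approached as far as the arm can. A call with a gripper value outside its range is refused whole. The fingers move at their own pace and stop on an object; "newtons" is the grip in N (left out, the last holds). Time passes only in rows, so rows that repeat a pose let the fingers close. It gives the time, the measured TCP pose, the force and the opening at its end, in the units of the state.
- robot.get_obs(): the state, without advancing time (a new reading comes with each control period).
- robot.camera(name): name is "scene" or "top"; returns (picture, depth): 480x640x3 uint8, red, green, blue; 480x640 float32, m along the optical axis (not along the pixel's ray), 0 where there is no reading.
- robot.camera_model(name): a dict with "mtx" (3x3 intrinsics, pixels), "extrinsics" (4x4, takes a point from world to camera coordinates). Camera axes: x right, y up, looking along -z (the intrinsics and any distortion apply to the point x, -y, -z); pixel columns grow to the right and rows downward; lengths in m; the calibration is good to about 2 mm. A picture is of the moment at which its call begins. camera_model takes no time and is no camera call.
- robot.hand_in(): hands the job in, once; it reports no verdict.
The state is a dict: "time": time; "q": joint angles; "joint_velocities": joint speeds; "joint_torque": joint torques, N m; "position": TCP position; "tool_rot": TCP orientation; "ft_force": force on the tool from outside, world axes, zero at the start; "moment": the same for the moment, N m; "grip_width": finger opening in m.
Only numpy, scipy, OpenCV 4.12 (cv2) and the standard library are available. Lean on these libraries where they do the work, as an engineer would, in place of code of your own. Each camera call takes 0.05 s, during which the arm holds its last target.

TASK

The red-knobbed clamping lever of the microtome's knife carriage was taken off for cleaning: pick it up from the mat and thread it onto the splined shaft in whichever of its four positions points the knob nearest the green dot, gently feeling for the splines with a few newtons and never forcing it (30 N is too much), until the hub sits fully home on the collar. Then swing it clockwise to lock the carriage, so that the knob stands over the red dot, and let go, leaving the lever fully home. Leave the other things on the table where they are.

Things in the scene. Friction and masses are not known exactly. Their poses are not given: they have to be found in the camera images.
- lever: Loose clamping lever, flat on the mat, 0.18 to 0.28 kg, most of it in the hub. Steel hub block 34 mm along x, 32 mm across its two flat sides (facing +y and -y: grip here from above), 34 mm high; flat aluminium arm, 14 mm wide, 9 mm high, leaving the hub's foot along +x; upright red knob at its end. Origin: centre of the hub's underside, on the bore's axis; z up.
- lever_bore (a point): Centre of the bore's mouth in the hub's top face, 34 mm above the lever's origin. The bore goes right through along z: a cross of four slots, each 8 mm wide, reaching 12 mm from the axis along the lever's +x, -x, +y and -y.
- lever_knob (a point): Centre of the lever's red knob (22 mm across, 28 mm high), 85 mm from the hub's axis along the lever's +x, 14 mm above its underside.
- carriage: Knife carriage, fixed: grey base plate 230 x 210 mm, 28 mm high; black blade-holder bar along its +x edge, 77 mm from the shaft, 68 mm high (knobs and blade plate up to 92 mm). Origin: on the upright shaft's axis, at the plate's underside; z up. A round collar, 36 mm across, with a dark spring washer on it stands at the shaft, 40 mm high in all.
- seat (a point): Centre of the top face of the collar's spring washer, at rest, on the shaft's axis, 40 mm above the carriage's origin, axes as the carriage's. The hub's underside rests here when fully home. The washer gives up to 3 mm (2.5 N to start, 10 N at the end), then is solid. Shaft above the seat: splines up to 22 mm, round pilot 10 mm thick up to 32 mm, tapering to a tip at 40 mm.
- spline_ends (a point): On the shaft's axis at the height of the spline ends, 22 mm above the seat; fixed to the carriage, so it does not turn with the shaft. Four splines at right angles, 5.6 mm wide, reaching 10.8 mm from the axis: 1.2 mm of play in the slots. Their turn is NOT measured: one lies up to 0.65 rad (37 degrees) to one side or the other of the direction from shaft to green dot.
- shaft_tip (a point): Tip of the pilot at rest, 40 mm above the seat. The shaft is sprung: it gives up to 6 mm straight down (3 N to start, 10 N at the end), then is solid. It turns stiffly (0.12 N m, at least 80 degrees either way) and stays where left: a hub resting on the spline ends with 4 to 8 N can be turned over them until it drops in, without turning the shaft.
- green_dot (a point): Green dot (open) on the base plate, 85 mm from the shaft's axis, at 210 degrees about the carriage's z from its +x; 28 mm above the origin.
- red_dot (a point): Red dot (locked) on the base plate, 85 mm from the shaft's axis, at 135 degrees about the carriage's z: 75 degrees clockwise, seen from above, from the green dot; a row of small white dots joins the two.
- mat: Black rubber mat, 250 x 240 mm, 3 mm thick, fixed. Origin: centre of its underside.
- clamp_knob: Loose black clamp knob, 32 mm across, 30 mm high, on the mat: a bystander. Origin under its centre.
- spacer: Loose steel spacer ring, 34 mm across, 10 mm high, on the mat: a bystander. Origin under its centre.
- slide_box: Blue slide box, 100 x 90 x 35 mm: a bystander. Origin under its centre.
- wash_bottle: White bottle with a red cap, 66 mm across, 160 mm high: a bystander. Origin under its centre.
- jar: Amber jar, 70 mm across, 90 mm high: a bystander. Origin under its centre.
- cassettes: Yellow stack of cassettes, 90 x 60 x 45 mm: a bystander. Origin under its centre.
- brush: Lab brush lying on the table in front of the robot: a bystander. Origin at its middle.
There are look-alikes about, which are no part of the job. Several things have the shape of the lever; the one meant has the colours described above.

How it is judged:
On the way, in this order (a step that is already met when the one before it is completed fails the run):
1. the lever is fully home on the collar, its knob still on the green dot's side (within 62 mm of it) (z of lever in the frame of seat between -0.004 and 0.003 m and horizontal distance between lever and seat below 0.004 m and angle between lever's own z axis and vertical below 0.07 rad and horizontal distance between lever_knob and green_dot below 0.062 m), for 0.1 s.
2. the lever, still fully home, has been swung until its knob stands over the red dot (within 18 mm) (z of lever in the frame of seat between -0.004 and 0.003 m and horizontal distance between lever and seat below 0.004 m and angle between lever's own z axis and vertical below 0.07 rad and horizontal distance between lever_knob and red_dot below 0.018 m), for 0.1 s.
At the end, for the whole second after the job is handed in: The lever is released and at rest, fully home on the collar (underside within 3 mm of the seat, axis within 4 mm of the shaft's, upright within 4 degrees), and its knob is within 18 mm of the red dot, seen from above (all of step 2 and linear speed of lever below 0.02 m/s and contact force between the fingers and lever below 0.1 N); the robot touches nothing.
It fails at once if the lever is forced: more than 30 N between lever and carriage or shaft (contact force between lever and carriage above 30 N).
It fails at once if a bystander is moved by more than 30 mm (distance of any of clamp_knob, spacer, slide_box, wash_bottle, jar, cassettes, brush from where it was at the start of the episode above 0.03 m).
It also fails if it takes over 61 s, if anything falls off the work surface, if the arm or the gripper's body presses on something with over 40 N, if the wrist force passes 120 N, or if a joint passes its speed limit or range.

## Working session

There is one attempt and no reset: what is moved stays moved. The work goes in short steps, Python scripts to look and compute and a tool call to move; the robot and the scene stay as the last step left them, time stands still between calls to the robot, and variables do not carry over. Pictures are saved under pics/ and viewed, and the job is handed in when it is done.

Besides the shell and the picture viewer there is one more tool, called after "Emit:" as name(argument=value, ...), one argument or row to a line, values as JSON. arm_command: Moves the arm, as the interface text tells. Its arguments: {"type":"object","properties":{"targets":{"type":"array","items":{"type":"array","items":{"type":"number"}}},"newtons":{"type":"number"}},"required":["targets"]}

```bash
ls; mkdir -p pics
python3 - <<'E'
from rig import robot
import cv2, numpy as np
for n in("scene","top"):
    p,d=robot.camera(n); cv2.imwrite(f"pics/{n}0.png",p[:,:,::-1]); np.savez(f"{n}0.npz",p=p,d=d)
    m=robot.camera_model(n); print(n,m)
print(robot.get_obs())
E
```

```text
pics
scene {'mtx': array([[580.03163532,   0.        , 325.18034291],
       [  0.        , 580.03163532, 246.81421449],
       [  0.        ,   0.        ,   1.        ]]), 'extrinsics': array([[-0.33127495,  0.94328263, -0.02178962,  0.14031861],
       [-0.64040336, -0.20782599,  0.73938616,  0.22520464],
       [ 0.69292167,  0.25889426,  0.67292892, -1.78277973],
       [ 0.        ,  0.        ,  0.        ,  1.        ]])}
top {'mtx': array([[518.74589117,   0.        , 325.63922904],
       [  0.        , 518.74589117, 239.55225057],
       [  0.        ,   0.        ,   1.        ]]), 'extrinsics': array([[ 0.02147187, -0.99970707,  0.01116853, -0.01679554],
       [ 0.98218244,  0.02317896,  0.18649499, -0.45939653],
       [-0.18669924,  0.00696514,  0.98239243, -1.33127426],
       [ 0.        ,  0.        ,  0.        ,  1.        ]])}
{'time': 0.1, 'q': array([-1.33748856e+00,  5.28379171e-01,  1.43377452e+00,  3.61019045e-05,
        1.18141283e+00, -1.78518838e-01]), 'joint_velocities': array([ 0.00072646, -0.00093537, -0.00409506, -0.00283018, -0.00182059,
       -0.00058494]), 'joint_torque': array([ 9.95562630e-06, -4.40986061e+01, -1.77150089e+01,  6.34050323e-02,
        5.33802656e-02, -6.91568266e-05]), 'position': array([ 0.25004761, -0.57207879,  0.22166572]), 'tool_rot': array([ 9.78875586e-01,  2.04454429e-01, -1.03464695e-05, -9.87021182e-04]), 'ft_force': array([-0.02967384,  0.38491408,  0.48857227]), 'moment': array([0.05162942, 0.04148402, 0.02927285]), 'grip_width': 0.0871810167474576}
```

View pics/top0.png

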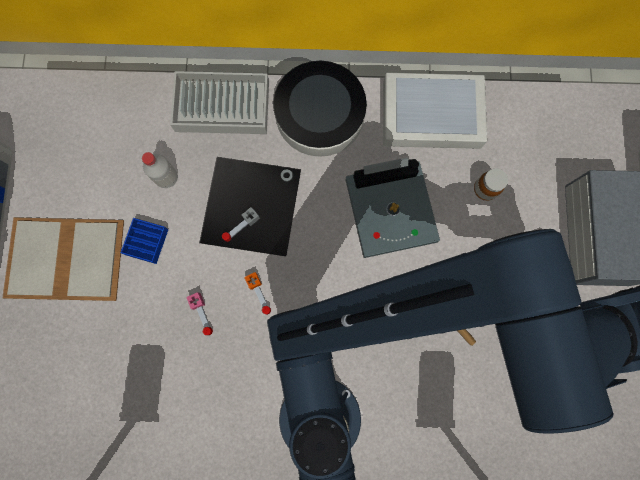

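View pics/scene0.png

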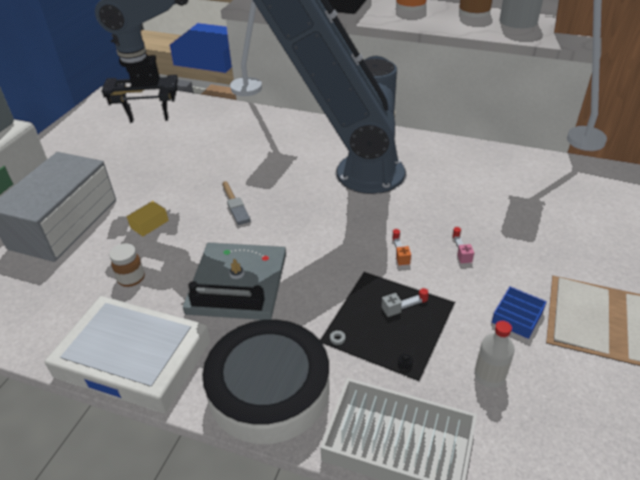

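The top view shows the steel lever on the mat (hub about 250,216; knob 226,237), the spacer at (287,175), the shaft near (394,208), and the green dot (414,232) and red dot (376,236). The orange and pink levers are look-alikes. Next I'll measure.

```bash
cat > h.py <<'E'
import numpy as np, cv2
from rig import robot
def cam(n): 
    m=robot.camera_model(n); return m["mtx"],m["extrinsics"]
def ray(n,u,v):
    K,E=cam(n); d=np.array([(u-K[0,2])/K[0,0],-(v-K[1,2])/K[1,1],-1.])
    R=E[:3,:3]; return -R.T@E[:3,3], R.T@d
def plane(n,u,v,z):
    o,d=ray(n,u,v); return o+d*(z-o[2])/d[2]
def proj(n,P):
    K,E=cam(n); c=E[:3,:3]@np.asarray(P)+E[:3,3]
    return K[0,0]*c[0]/-c[2]+K[0,2], K[1,1]*-c[1]/-c[2]+K[1,2]
def tri(a,b):
    (o1,d1),(o2,d2)=ray("top",*a),ray("scene",*b)
    t=np.linalg.lstsq(np.c_[d1,-d2],o2-o1,rcond=None)[0]
    p,q=o1+t[0]*d1,o2+t[1]*d2
    return (p+q)/2,np.linalg.norm(p-q)
def depthpt(n,d,u,v):
    o,r=ray(n,u,v); return o+r*d[int(round(v)),int(round(u))]
def blobs(p,kind,minA=8):
    h=cv2.cvtColor(p,cv2.COLOR_RGB2HSV); H,S,V=[h[...,i].astype(int) for i in range(3)]
    if kind=="red": m=((H<6)|(H>174))&(S>150)&(V>70)
    if kind=="green": m=(H>45)&(H<85)&(S>110)&(V>60)
    n,l,s,c=cv2.connectedComponentsWithStats(m.astype(np.uint8))
    return [(tuple(c[i].round(2)),int(s[i,4])) for i in range(1,n) if s[i,4]>=minA]
E
python3 - <<'E'
from h import *
for n in("scene","top"):
    z=np.load(n+"0.npz");p=z["p"]
    for k in("red","green"): print(n,k,blobs(p,k))
t=np.load("top0.npz")["p"]; s=np.load("scene0.npz")["p"]
a=cv2.resize(t[150:260,195:305],None,fx=5,fy=5,interpolation=cv2.INTER_CUBIC)
cv2.imwrite("pics/t_lever.png",a[:,:,::-1])
a=cv2.resize(t[155:260,340:445],None,fx=5,fy=5,interpolation=cv2.INTER_CUBIC)
cv2.imwrite("pics/t_car.png",a[:,:,::-1])
a=np.hstack([cv2.resize(s[270:380,320:460],(560,440),interpolation=cv2.INTER_CUBIC)])
cv2.imwrite("pics/s_lever.png",a[:,:,::-1])
a=cv2.resize(s[235:325,175:295],None,fx=5,fy=5,interpolation=cv2.INTER_CUBIC)
cv2.imwrite("pics/s_car.png",a[:,:,::-1])
E
```

```text
scene red [((np.float64(456.28), np.float64(231.45)), 40), ((np.float64(395.86), np.float64(233.43)), 35), ((np.float64(265.17), np.float64(257.92)), 12), ((np.float64(423.52), np.float64(294.61)), 80), ((np.float64(502.65), np.float64(328.33)), 178)]
scene green [((np.float64(226.31), np.float64(252.0)), 13)]
top red [((np.float64(147.55), np.float64(157.9)), 93), ((np.float64(225.91), np.float64(236.41)), 64), ((np.float64(376.08), np.float64(234.97)), 36), ((np.float64(265.91), np.float64(309.66)), 56), ((np.float64(207.31), np.float64(330.55)), 67)]
top green [((np.float64(414.38), np.float64(231.97)), 37)]
```

View pics/t_lever.png

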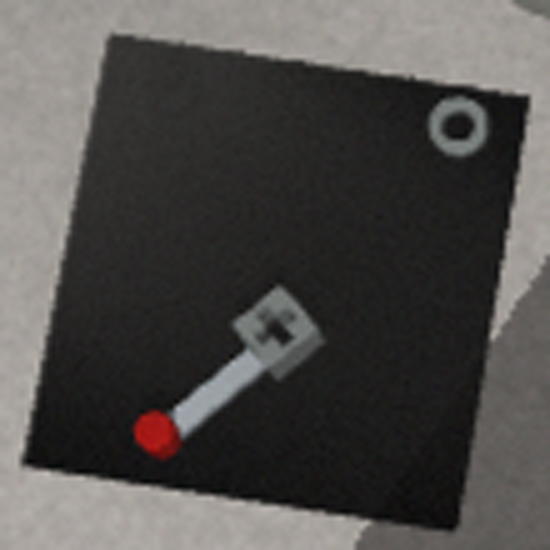

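View pics/t_car.png

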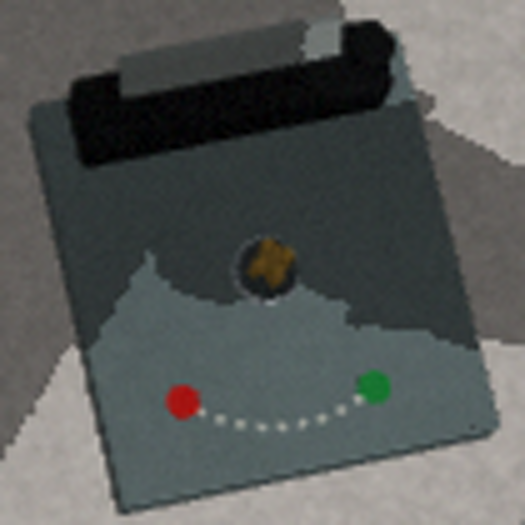

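View pics/s_lever.png

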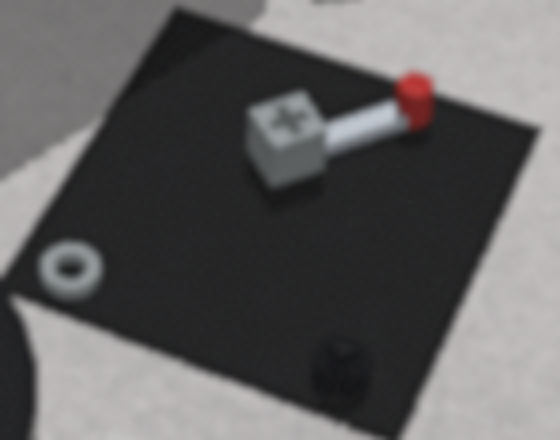

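View pics/s_car.png

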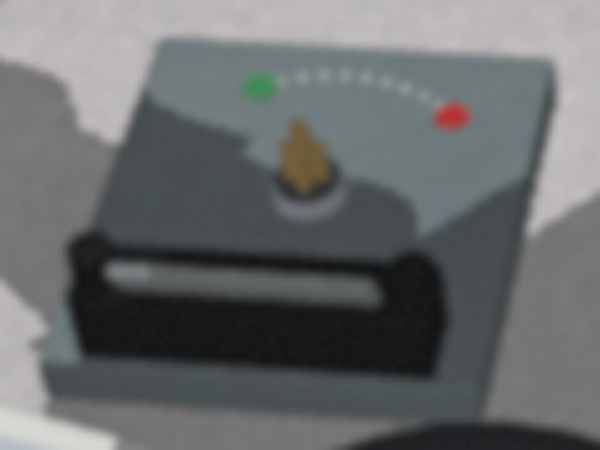

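Top crop: hub top centre near (250.5,215.5) with its cross slots aligned with the block. The shaft's brass cross is near (394,208), with arms roughly on the image diagonals.

Run:
```python
from h import *
g=[plane("top",414.38,231.97,.028),plane("scene",226.31,252.,.028)]
r=[plane("top",376.08,234.97,.028),plane("scene",265.17,257.92,.028)]
print(g,r)
for G,R in zip(g,r):
    ch=R-G; print("chord",np.linalg.norm(ch))
    # carriage vectors
    a,b=np.radians(210),np.radians(135)
    gc=.085*np.array([np.cos(a),np.sin(a)]);rc=.085*np.array([np.cos(b),np.sin(b)])
    th=np.arctan2(ch[1],ch[0])-np.arctan2(*(rc-gc)[::-1])
    Rm=np.array([[np.cos(th),-np.sin(th)],[np.sin(th),np.cos(th)]])
    mid=(G+R)[:2]/2-Rm@((gc+rc)/2)
    print("shaft",mid,"yaw",np.degrees(th)%360,"green dir",np.degrees(th)%360+210-360)
    for z in (.04,.062,.08): print(z,proj("top",[*mid,z]),proj("scene",[*mid,z]))
# lever
t=np.load("top0.npz");p,d=t["p"],t["d"]
print("knob",tri((225.91,236.41),(423.52,294.61)), plane("top",225.91,236.41,.030),plane("scene",423.52,294.61,.023))
hs=cv2.cvtColor(p,cv2.COLOR_RGB2HSV)
g=p[150:260,195:305].astype(int)
# hub top: bright pixels on height via depth
o=np.array([[depthpt("top",d,u,v) for u in range(235,265)] for v in range(203,230)])
m=(o[...,2]>.032)
vv,uu=np.nonzero(m); print("hub depth px",m.sum(), np.median(o[m][:,2]))
pts=np.array([plane("top",u+235,v+203,.037) for v,u in zip(vv,uu)])[:,:2]
print("centroid",pts.mean(0)); rc=cv2.minAreaRect((pts*1000).astype(np.float32)); print(rc)
print("spacer",plane("top",286.8,175.2,.012))
```

```text
[array([ 0.48898174, -0.2449971 ,  0.028     ]), array([ 0.48508234, -0.24733677,  0.028     ])] [array([ 0.47829781, -0.14180652,  0.028     ]), array([ 0.47440462, -0.14297684,  0.028     ])]
chord 0.10374219513521662
shaft [ 0.55071625 -0.18645699] yaw 13.41110750808746 green dir -136.58889249191253
0.04 (np.float64(393.2196412665648), np.float64(208.10070486026387)) (np.float64(235.93572345515105), np.float64(270.9323219170117))
0.062 (np.float64(394.3750216157604), np.float64(206.05767623520327)) (np.float64(234.79966062230054), np.float64(264.48361180643485))
0.08 (np.float64(395.34771095469785), np.float64(204.337695309334)) (np.float64(233.85222733130135), np.float64(259.1056322914873))
chord 0.10490476315073967
shaft [ 0.54682828 -0.18829294] yaw 13.341964501993665 green dir -136.65803549800634
0.04 (np.float64(393.90547251201986), np.float64(209.5200854829279)) (np.float64(235.95354824147927), np.float64(269.7104975983888))
0.062 (np.float64(395.072242332938), np.float64(207.49832656632404)) (np.float64(234.82022444136922), np.float64(263.26345305827584))
0.08 (np.float64(396.05453475656515), np.float64(205.79622694857957)) (np.float64(233.87511592166032), np.float64(257.8870930795904))
knob (array([0.46634048, 0.26267758, 0.01949639]), np.float64(0.0010475664283059224)) [0.46444602 0.2601826  0.03      ] [0.46945047 0.26356071 0.023     ]
hub depth px 112 0.03619021596536065
centroid [0.52306351 0.19902699]
((523.4174194335938, 199.0224609375), (33.166324615478516, 33.99181365966797), 41.91262435913086)
spacer [0.6447422  0.10496252 0.012     ]
```

```bash
cat >> h.py <<'E'
from scipy.spatial.transform import Rotation as Ro
def need(x,y,z,yaw_deg):
    o=robot.get_obs(); R=Ro.from_quat(o["tool_rot"]).as_matrix()
    d=R.T@(np.array([x,y,z])-o["position"])*100
    yaw=np.arctan2(R[1,0],R[0,0]); sp=-(np.radians(yaw_deg)-yaw); sp=(sp+np.pi)%(2*np.pi)-np.pi
    print("need cm",d.round(2),"spin",round(sp,3),"| now",o["position"].round(4),"yaw",round(np.degrees(yaw),2),"q6",o["q"][5].round(3),"F",o["ft_force"].round(2),"w",o["grip_width"].round(4),"t",o["time"])
E
python3 - <<'E'
from h import *
need(.5215,.198,.20,-47)
# spline angle in top image
p=np.load("top0.npz")["p"]; hs=cv2.cvtColor(p,cv2.COLOR_RGB2HSV).astype(int)
w=slice(190,222),slice(378,410)
m=(hs[...,0]>8)&(hs[...,0]<32)&(hs[...,1]>110); 
print("\n".join("".join("#" if x else "." for x in r) for r in m[196:220,382:408]))
print("cam",ray("top",0,0)[0])
pts=np.array([plane("top",u,v,.062)[:2] for v,u in zip(*np.nonzero(m)) if 195<v<222 and 380<u<410])
for c in ((.5507,-.1865),pts.mean(0)):
    q=pts-c; r=np.hypot(*q.T); a=np.arctan2(q[:,1],q[:,0]); k=r>.006
    print(c,len(pts),np.degrees(np.angle((r[k]**2*np.exp(4j*a[k])).sum()))/4)
E
```

```text
Traceback (most recent call last):
  File "h.py", line 31, in need
    print("need cm",d.round(2),"spin",round(sp,3),"| now",o["position"].round(4),"yaw",round(np.degrees(yaw),2),"q6",o["q"][5].round(3),"F",o["ft_force"].round(2),"w",o["grip_width"].round(4),"t",o["time"])
                                                                                                                                                                       ^^^^^^^^^^^^^^^^^^^^^
AttributeError: 'float' object has no attribute 'round'
```

Emit:
arm_command(
  targets=[
    [4.2,-4.5,0,0.17,8.7],
    [8.4,-9,0,0.34,8.7],
    [12.6,-13.5,0,0.51,8.7],
    [16.8,-18,0,0.68,8.7],
    [21,-22.5,0,0.85,8.7],
  ],
)

```text
time: 0.72
position: [0.3525, -0.2815, 0.2224]
tool_rot: [0.976, -0.219, -0.0, -0.0]
ft_force: [1.1, 0.6, 0.9]
grip_width: 0.087
```

```bash
sed -i 's/o\["grip_width"\].round(4)/round(o["grip_width"],4)/' h.py
python3 - <<'E'
from h import *
need(.5215,.198,.20,-47)
# spline angle in top image
p=np.load("top0.npz")["p"]; hs=cv2.cvtColor(p,cv2.COLOR_RGB2HSV).astype(int)
m=(hs[...,0]>8)&(hs[...,0]<32)&(hs[...,1]>110); 
print("\n".join("".join("#" if x else "." for x in r) for r in m[196:220,382:408]))
print("cam",ray("top",0,0)[0])
pts=np.array([plane("top",u,v,.062)[:2] for v,u in zip(*np.nonzero(m)) if 195<v<222 and 380<u<410])
for c in ((.5507,-.1865),pts.mean(0)):
    q=pts-c; r=np.hypot(*q.T); a=np.arctan2(q[:,1],q[:,0]); k=r>.006
    print(c,len(pts),np.degrees(np.angle((r[k]**2*np.exp(4j*a[k])).sum()))/4)
E
```

```text
need cm [ -5.2  -50.57   2.26] spin 0.379 | now [ 0.3525 -0.2815  0.2224] yaw -25.29 q6 1.089 F [1.08 0.58 0.88] w 0.087 t 0.725
..........................
..........................
..........................
..........................
..........................
..........................
..........................
..........###.............
..........#####...........
..........######..........
.........########.........
........########..........
........########..........
........#######...........
........#..####...........
............##............
............#.............
..........................
..........................
..........................
..........................
..........................
..........................
..........................
cam [0.20302395 0.00313023 1.39369648]
(0.5507, -0.1865) 53 19.886249929005068
[ 0.547955   -0.18485361] 53 17.81871028493577
```

Emit:
arm_command(
  targets=[
    [-0.6,-6,0.2,0.1,8.7],
    [-1.2,-12,0.4,0.2,8.7],
    [-1.8,-18,0.6,0.3,8.7],
    [-2.4,-24,0.8,0.37,8.7],
    [-3.1,-30,1.0,0.37,8.7],
  ],
)

```text
time: 1.35
position: [0.4511, 0.0035, 0.2124]
tool_rot: [0.92, -0.392, 0.0, 0.0]
ft_force: [0.6, -1.1, 0.5]
grip_width: 0.0868
```

Run:
```python
from h import *
need(.5215,.198,.12,-47)
p,d=robot.camera("top"); np.savez("top1.npz",p=p,d=d)
a=cv2.resize(p[190:225,375:415],None,fx=14,fy=14,interpolation=cv2.INTER_CUBIC)
a=np.clip(a.astype(float)*1.8,0,255).astype(np.uint8)
cv2.imwrite("pics/t_sh.png",a[:,:,::-1])
p,d=robot.camera("scene"); np.savez("scene1.npz",p=p,d=d)
cv2.imwrite("pics/s1.png",p[:,:,::-1])
```

```text
need cm [ -9.16 -18.55   9.24] spin 0.015 | now [0.4511 0.0035 0.2124] yaw -46.17 q6 2.136 F [ 0.64 -1.12  0.46] w 0.0868 t 1.35
```

View pics/t_sh.png

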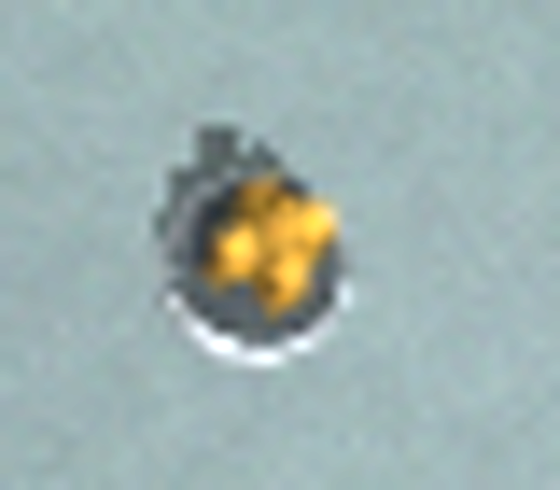

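View pics/s1.png

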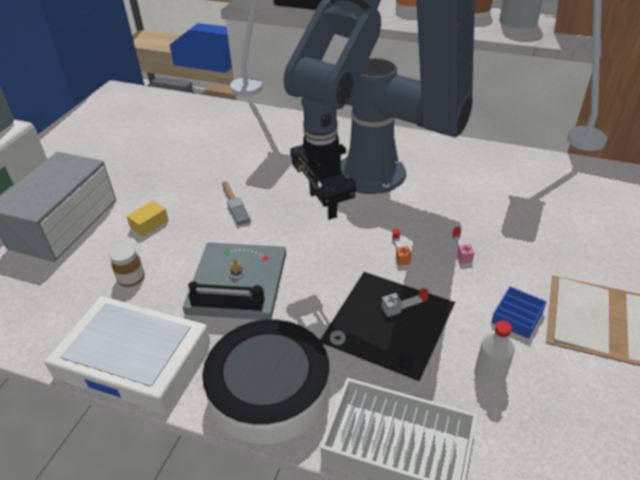

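Lit now, the shaft's spline arms in the zoom are near (232,248), (265,185), (320,215) and (285,295), about 10–15° off the image axes. In the scene view the gripper is clear of everything.

Run:
```python
from h import *
p=np.load("top1.npz")["p"]; hs=cv2.cvtColor(p,cv2.COLOR_RGB2HSV).astype(int)
sub=p[198:216,384:404].astype(int)
w=np.clip(p[...,0].astype(float)-p[...,2]-15,0,None)   # brass-ness
print(w[199:216,386:402].astype(int))
up=cv2.resize(w[190:225,375:415].astype(np.float32),None,fx=8,fy=8,interpolation=cv2.INTER_CUBIC)
vv,uu=np.nonzero(up>25); P=np.array([plane("top",375+(u+.5)/8-.5,190+(v+.5)/8-.5,.062)[:2] for v,u in zip(vv,uu)])
print("brass centroid",P.mean(0),"area",len(P))
for c in ((.5507,-.1865),P.mean(0),(.5488,-.1874)):
    q=P-c; r=np.hypot(*q.T); a=np.degrees(np.arctan2(q[:,1],q[:,0]))
    prof=[r[np.abs((a-b+180)%360-180)<6].max()*1000 if (np.abs((a-b+180)%360-180)<6).any() else 0 for b in range(-180,180,12)]
    k=(r>.006)&(r<.0125); print(c,np.round(prof,1),np.degrees(np.angle((np.exp(4j*np.radians(a[k]))).sum()))/4)
```

```text
[[ 0  0  0  0  0  0  0  0  0  0  0  0  0  0  0  0]
 [ 0  0  0  0  0  0  0  0  0  0  0  0  0  0  0  0]
 [ 0  0  0  0  0  0  0  0  0  0  0  0  0  0  0  0]
 [ 0  0  0  0  0  0  0  0  1  0  0  0  0  0  0  0]
 [ 0  0  0  0  0  0 23 47 36  0  0  0  0  0  0  0]
 [ 0  0  0  0  0  0 32 49 44 63 39 37  8  0  0  0]
 [ 0  0  0  0  0  3 34 48 60 76 81 99 46  0  0  0]
 [ 0  0  0  0  5 33 76 57 74 87 89 97 65  0  0  0]
 [ 0  0  0  0 31 95 98 70 68 76 72 72 13  0  0  0]
 [ 0  0  0  0 34 80 89 63 58 83 87 36  0  0  0  0]
 [ 0  0  0  3 41 64 70 46 65 97 75  0  0  0  0  0]
 [ 0  0  0  0 12  2  0 27 41 82 60  0  0  0  0  0]
 [ 0  0  0  0  0  0  0  5 46 65 12  0  0  0  0  0]
 [ 0  0  0  0  0  0  0  0 18  0  0  0  0  0  0  0]
 [ 0  0  0  0  0  0  0  0  0  0  0  0  0  0  0  0]
 [ 0  0  0  0  0  0  0  0  0  0  0  0  0  0  0  0]
 [ 0  0  0  0  0  0  0  0  0  0  0  0  0  0  0  0]]Traceback (most recent call last):
  File "<stdin>", line 7, in <module>
  File "h.py", line 9, in plane
    o,d=ray(n,u,v); return o+d*(z-o[2])/d[2]
        ~~~^^^^^^^
  File "h.py", line 6, in ray
    K,E=cam(n); d=np.array([(u-K[0,2])/K[0,0],-(v-K[1,2])/K[1,1],-1.])
        ~~~^^^
  File "h.py", line 4, in cam
    m=robot.camera_model(n); return m["mtx"],m["extrinsics"]
ValueError: time passes only in moves, steps and waits
```

Emit:
arm_command(
  targets=[
    [-2.3,-4.6,1.5,0.015,8.7],
    [-4.6,-9.3,3,0.015,8.7],
    [-6.9,-14,4.5,0.015,8.7],
    [-9.2,-18.5,6,0.015,8.7],
    [-9.2,-18.5,7,0.015,8.7],
  ],
)

```text
time: 2.08
position: [0.5212, 0.1981, 0.1416]
tool_rot: [0.918, -0.397, 0.0, -0.0]
ft_force: [-0.6, 0.5, -0.1]
grip_width: 0.0872
```

```bash
python3 - <<'E'
import re
s=open("h.py").read()
s=s.replace('''def cam(n): 
    m=robot.camera_model(n); return m["mtx"],m["extrinsics"]''','''_C={}
def cam(n):
    if n not in _C:
        m=robot.camera_model(n); _C[n]=(m["mtx"],m["extrinsics"])
    return _C[n]''')
open("h.py","w").write(s)
E
python3 - <<'E'
from h import *
p=np.load("top1.npz")["p"]
w=np.clip(p[...,0].astype(float)-p[...,2]-15,0,None)
up=cv2.resize(w[190:225,375:415].astype(np.float32),None,fx=8,fy=8,interpolation=cv2.INTER_CUBIC)
vv,uu=np.nonzero(up>25); P=np.array([plane("top",375+(u+.5)/8-.5,190+(v+.5)/8-.5,.062)[:2] for v,u in zip(vv,uu)])
print("brass centroid",P.mean(0),"area",len(P))
for c in ((.5507,-.1865),P.mean(0),(.5488,-.1874)):
    q=P-c; r=np.hypot(*q.T); a=np.degrees(np.arctan2(q[:,1],q[:,0]))
    prof=[r[np.abs((a-b+180)%360-180)<6].max()*1000 if (np.abs((a-b+180)%360-180)<6).any() else 0 for b in range(-180,180,12)]
    k=(r>.006)&(r<.0125); print(c,np.round(prof,1),np.degrees(np.angle((np.exp(4j*np.radians(a[k]))).sum()))/4)
# both views of gripper over hub
for n in("top","scene"):
    p,d=robot.camera(n); np.savez(n+"2.npz",p=p,d=d)
    t=proj(n,robot.get_obs()["position"]); print(n,t)
    u,v=map(int,t); a=cv2.resize(p[v-50:v+70,u-60:u+60],None,fx=4.5,fy=4.5,interpolation=cv2.INTER_CUBIC)
    cv2.circle(a,(int((t[0]-u+60)*4.5),int((t[1]-v+50)*4.5)),4,(0,255,0),1); cv2.imwrite(f"pics/{n}2.png",a[:,:,::-1])
need(.5215,.198,.012,-47)
E
```

```text
brass centroid [ 0.54824378 -0.1857529 ] area 3240
(0.5507, -0.1865) [15.4 15.  12.9 11.3  9.2  9.1  9.3 10.7 11.1 11.1 10.5  9.6  8.3  7.6
  7.6  8.9  9.9 10.5 10.3  9.6  8.   8.   9.2 11.7 12.9 15.3 15.4 12.9
 11.3 15.1] 20.338526831072613
[ 0.54824378 -0.1857529 ] [12.9 12.7 12.1 10.8  9.5  8.4  8.7  9.5 11.7 12.6 12.4 12.4 11.6 10.1
 10.1 12.  12.4 12.4 11.4  8.4  8.3  9.  10.7 11.3 12.8 13.4 12.5  9.7
  9.  11.3] 18.851772968165914
(0.5488, -0.1874) [13.5 12.8 10.8  9.5  7.5  7.2  7.5  8.2 10.  10.7 10.9 10.8 10.3  9.4
  9.   9.8 11.9 12.6 12.4 10.8  9.4 10.  12.1 13.  14.6 15.1 13.3 10.3
 11.  13.6] 18.08824835894563
top (np.float64(245.0363748706056), np.float64(206.83173034106346))
scene (np.float64(393.10319844576554), np.float64(266.50320828639633))
need cm [ 0.02 -0.44 12.89] spin 0.001 | now [0.5187 0.1953 0.1409] yaw -46.96 q6 2.55 F [ 0.05 -0.84  0.55] w 0.0873 t 2.175
```

View pics/top2.png

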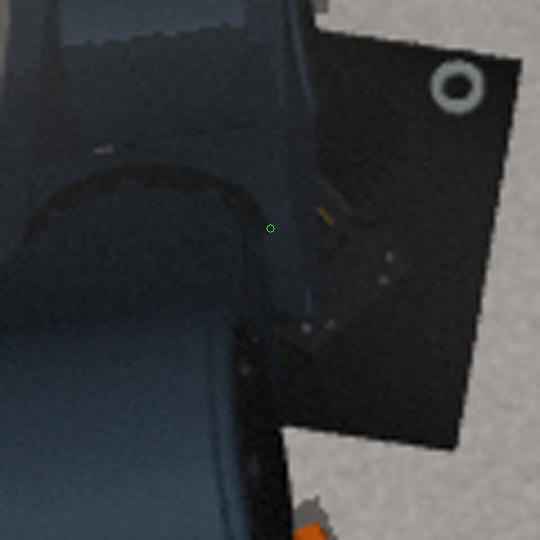

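View pics/scene2.png

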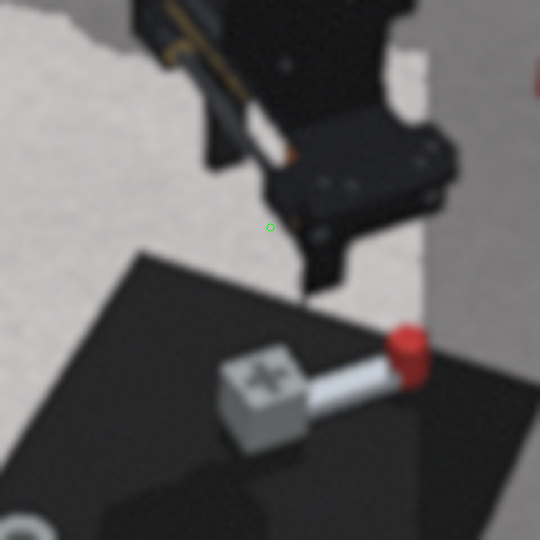

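Scene crop: the projected TCP (270,228) lies midway between the finger tips (about 225,165 and 322,292). The bore's cross is at (267,376), which is pixel (392.3,299.6).

Run:
```python
from h import *
print(plane("scene",392.3-.4,299.6-.4,.037), plane("top",250.3,215.6,.037), tri((250.3,215.6),(391.9,299.2)))
need(.5215,.198,.012,-47)
```

```text
[0.51973016 0.19879597 0.037     ] [0.52144662 0.19687812 0.037     ] (array([0.52094289, 0.19786639, 0.03790996]), np.float64(0.00230374020052182))
need cm [ 0.02 -0.44 12.89] spin 0.001 | now [0.5187 0.1953 0.1409] yaw -46.96 q6 2.55 F [ 0.05 -0.84  0.55] w 0.0873 t 2.175
```

Emit:
arm_command(
  targets=[
    [0,0,4,0,8.7],
    [0,0,7,0,8.7],
    [0,0,9,0,8.7],
    [0,0,10,0,8.7],
    [0,0,10,0,8.7],
  ],
)

```text
time: 2.8
position: [0.5201, 0.195, 0.0426]
tool_rot: [0.917, -0.399, -0.0, 0.0]
ft_force: [-0.1, 0.1, 0.7]
grip_width: 0.0868
```

Run:
```python
from h import *
need(.5205,.198,.012,-47)
```

```text
need cm [-0.19 -0.24  3.06] spin -0.001 | now [0.5201 0.195  0.0426] yaw -47.08 q6 2.55 F [-0.07  0.12  0.72] w 0.0868 t 2.8
```

Emit:
arm_command(
  targets=[
    [-0.2,-0.2,1.5,0,8.7],
    [-0.2,-0.2,2.7,0,8.7],
    [-0.2,-0.2,2.9,0,8.7],
    [-0.2,-0.2,2.9,0,5.0],
    [-0.2,-0.2,2.9,0,3.6],
  ],
  newtons=30,
)

```text
time: 3.42
position: [0.5206, 0.1991, 0.0138]
tool_rot: [0.917, -0.399, 0.0, -0.0]
ft_force: [-0.8, 0.7, 0.7]
grip_width: 0.0741
```

Emit:
arm_command(
  targets=[
    [0,0,0,0,3.0],
    [0,0,0,0,2.5],
    [0,0,0,0,2.5],
    [0,0,0,0,2.5],
  ],
  newtons=35,
)

```text
time: 3.92
position: [0.5209, 0.1991, 0.0137]
tool_rot: [0.917, -0.399, 0.0, -0.0]
ft_force: [1.1, -0.4, -0.8]
grip_width: 0.0351
```

Run:
```python
from h import *
need(.5205,.198,.012,-47)
```

```text
need cm [0.05 0.11 0.17] spin -0.0 | now [0.5209 0.1991 0.0137] yaw -47.01 q6 2.556 F [ 1.15 -0.38 -0.76] w 0.0351 t 3.925
```

Emit:
arm_command(
  targets=[
    [0,0,0,0,2.5],
    [0,0,0,0,2.5],
    [0,0,-3,0,2.5],
    [0,0,-6,0,2.5],
    [0,0,-10,0,2.5],
  ],
  newtons=35,
)

```text
time: 4.55
position: [0.5186, 0.1985, 0.1131]
tool_rot: [0.917, -0.399, -0.002, 0.001]
ft_force: [0.8, 0.5, -1.9]
grip_width: 0.0315
```

Run:
```python
from h import *
need(.549,-.1874,.16,19)
n="scene"
p,d=robot.camera(n); np.savez(n+"3.npz",p=p,d=d)
t=proj(n,robot.get_obs()["position"]); print(n,t)
u,v=map(int,t); a=cv2.resize(p[v-60:v+60,u-60:u+60],None,fx=4.5,fy=4.5,interpolation=cv2.INTER_CUBIC)
cv2.imwrite(f"pics/{n}3.png",a[:,:,::-1])
```

```text
need cm [30.29 24.12 -4.67] spin -1.152 | now [0.5186 0.1985 0.1131] yaw -47.0 q6 2.556 F [ 0.82  0.54 -1.92] w 0.0315 t 4.55
scene (np.float64(393.9201676569236), np.float64(275.1238615351755))
```

View pics/scene3.png

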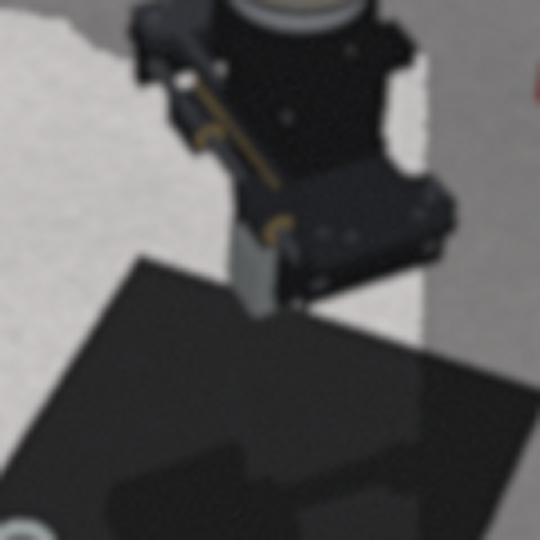

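The lever is held, and its hub shows between the fingers at about (255,280) in the crop. Moving it over the shaft.

Emit:
arm_command(
  targets=[
    [4.3,3.4,-2,-0.16,2.5],
    [8.6,6.9,-4,-0.32,2.5],
    [13,10.3,-4.6,-0.48,2.5],
    [17.3,13.8,-4.6,-0.64,2.5],
    [21.6,17.2,-4.6,-0.8,2.5],
  ],
)

```text
time: 5.22
position: [0.541, -0.0778, 0.1591]
tool_rot: [1.0, -0.008, -0.001, -0.0]
ft_force: [0.7, 0.4, -2.5]
grip_width: 0.0318
```

Run:
```python
from h import *
need(.549,-.1874,.14,19)
```

```text
need cm [ 0.97 10.95  1.9 ] spin -0.347 | now [ 0.541  -0.0778  0.1591] yaw -0.86 q6 1.238 F [ 0.7   0.45 -2.45] w 0.0318 t 5.225
```

Emit:
arm_command(
  targets=[
    [0.4,4.5,0,-0.16,2.5],
    [0.8,9,1,-0.32,2.5],
    [0.97,10.95,1.9,-0.347,2.5],
    [0.97,10.95,1.9,-0.347,2.5],
    [0.97,10.95,1.9,-0.347,2.5],
  ],
)

```text
time: 5.85
position: [0.5486, -0.1847, 0.1402]
tool_rot: [0.987, 0.163, -0.001, -0.001]
ft_force: [-0.4, 0.7, -2.9]
grip_width: 0.0318
```

Run:
```python
from h import *
need(.549,-.1874,.11,19)
for n in ("scene","top"):
    p,d=robot.camera(n); np.savez(n+"4.npz",p=p,d=d)
    t=proj(n,robot.get_obs()["position"]); print(n,t)
    u,v=map(int,t); a=cv2.resize(p[v-50:v+70,u-60:u+60],None,fx=4.5,fy=4.5,interpolation=cv2.INTER_CUBIC)
    cv2.imwrite(f"pics/{n}4.png",a[:,:,::-1])
```

```text
need cm [-0.04  0.27  3.02] spin -0.005 | now [ 0.5486 -0.1847  0.1402] yaw 18.71 q6 0.726 F [-0.39  0.67 -2.91] w 0.0318 t 5.85
scene (np.float64(231.64503247856197), np.float64(240.00364575945275))
top (np.float64(398.0546114406575), np.float64(198.7781849809564))
```

View pics/scene4.png

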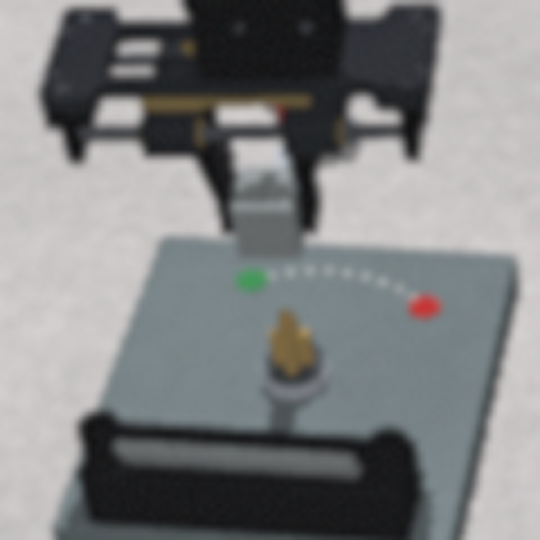

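View pics/top4.png

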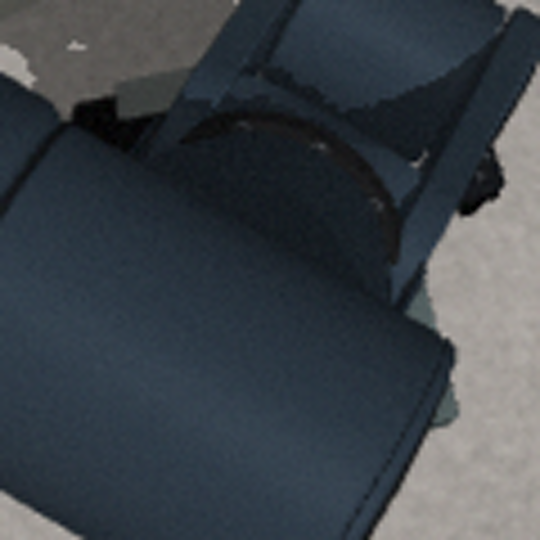

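Run:
```python
from h import *
p=np.load("scene4.npz")["p"]
a=cv2.resize(p[220:265,205:255],None,fx=14,fy=12,interpolation=cv2.INTER_CUBIC)
a=cv2.resize(p[220:265,205:255],None,fx=13,fy=13,interpolation=cv2.INTER_CUBIC)
o=robot.get_obs(); T=o["position"]; R=Ro.from_quat(o["tool_rot"]).as_matrix()
def L(x,y,z): # lever coords -> world, tool x=-lever x, tool y = ... 
    return T+R@np.array([-x,y,-(z-.0107)])
for nm,c in dict(bl=(-.017,-.016,0),br=(-.017,.016,0),tl=(-.017,-.016,.034),tr=(-.017,.016,.034),btl=(.017,-.016,.034),btr=(.017,.016,.034)).items():
    u,v=proj("scene",L(*c)); print(nm,round(u,2),round(v,2)); cv2.circle(a,(int((u-205+.5)*13),int((v-220+.5)*13)),4,(0,255,0),1)
for z in (.04,.062,.08):
  for c,col in(((.5468,-.1883),(255,0,255)),((.5507,-.1865),(0,255,255))):
    u,v=proj("scene",[*c,z]); cv2.circle(a,(int((u-205+.5)*13),int((v-220+.5)*13)),4,col,1)
cv2.imwrite("pics/s4z.png",a[:,:,::-1]); print(T)
```

```text
bl 238.08 248.23
br 224.39 248.37
tl 236.25 237.27
tr 222.32 237.42
btl 238.04 227.62
btr 224.37 227.77
[ 0.5491566  -0.18452683  0.14068848]
```

View pics/s4z.png

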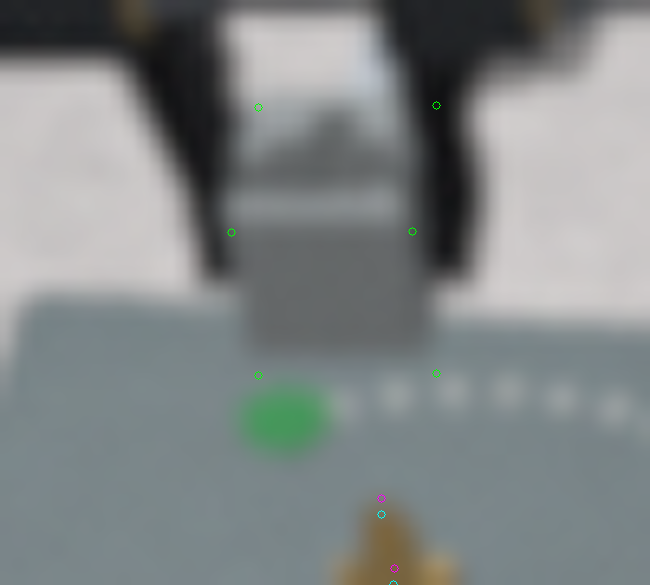

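Scene zoom: the hub's front bottom edge is at y≈353 (x 246–432), about 20 zoom-px above its prediction, and the fingertips are offset the same way. So the scene camera reads x about 4–5 mm short. Corrected for that, its shaft agrees with the top camera's (0.551, −0.186).

Run:
```python
from h import *
need(.5507,-.186,.098,19)
```

```text
need cm [0.1  0.19 4.27] spin -0.004 | now [ 0.5492 -0.1845  0.1407] yaw 18.79 q6 0.726 F [-0.11 -0.19 -2.64] w 0.032 t 5.95
```

Emit:
arm_command(
  targets=[
    [0.1,0.2,2,0,2.5],
    [0.1,0.2,3.5,0,2.5],
    [0.1,0.2,4.2,0,2.5],
    [0.1,0.2,4.2,0,2.5],
  ],
)

```text
time: 6.45
position: [0.5506, -0.187, 0.098]
tool_rot: [0.987, 0.163, -0.001, -0.0]
ft_force: [0.5, 0.7, -3.1]
grip_width: 0.0318
```

Run:
```python
from h import *
need(.5507,-.186,.098,19)
p,d=robot.camera("scene")
a=cv2.resize(p[220:290,195:275],None,fx=8,fy=8,interpolation=cv2.INTER_CUBIC)
cv2.imwrite("pics/s5.png",a[:,:,::-1])
```

```text
need cm [ 0.04 -0.09  0.  ] spin -0.004 | now [ 0.5506 -0.187   0.098 ] yaw 18.75 q6 0.724 F [ 0.45  0.67 -3.09] w 0.0318 t 6.45
```

View pics/s5.png

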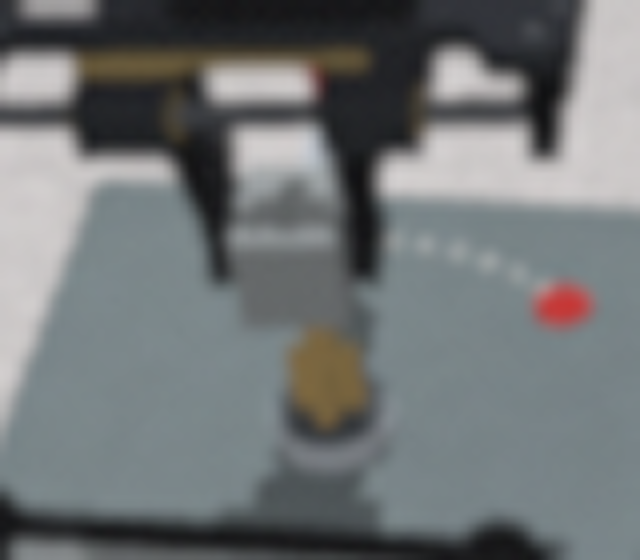

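Scene crop: the hub's bottom edge spans x≈240–347 at y≈325, and the shaft with its washer is centred near x≈330. The hub looks slightly left of the axis. I'll measure that at subpixel level.

Run:
```python
from h import *
p,d=robot.camera("scene"); np.savez("scene5.npz",p=p,d=d)
o=robot.get_obs(); T=o["position"]; print(T)
for v in range(252,263): print(v,[tuple(int(x) for x in p[v,u]) for u in range(222,244)][::1] if v in(256,) else p[v,222:244].astype(int).sum(1)//3)
print("R-B washer rows")
for v in range(262,282): print(v,p[v,226:248].astype(int).sum(1)//3, (p[v,226:248,0].astype(int)-p[v,226:248,2]))
```

```text
[ 0.55133104 -0.18760327  0.09887818]
252 [ 48  76  98 103 103 104 104 104 104 104 103 104 103 105 100  84  59  34
  28  53  96 125]
253 [ 47  72  96 103 103 103 103 103 103 103 104 103 103 103 100  87  62  39
  33  58  97 124]
254 [ 60  76  96 103 104 103 103 103 103 103 103 103 103 104 101  90  72  60
  62  77 105 126]
255 [ 87  94 103 104 103 104 103 103 103 103 103 104 103 104 102  96  87  91
  99 106 118 130]
256 [(109, 119, 121), (108, 117, 119), (108, 114, 116), (103, 107, 108), (101, 104, 106), (101, 105, 105), (101, 105, 106), (101, 104, 105), (102, 105, 106), (100, 104, 105), (101, 104, 105), (101, 104, 105), (102, 105, 106), (102, 105, 106), (101, 104, 105), (96, 99, 99), (93, 97, 99), (99, 107, 109), (110, 120, 123), (116, 128, 130), (121, 133, 135), (123, 135, 138)]
257 [130 127 117 107 103 102 103 103 103 103 103 103 103 103 103  99  95 100
 114 125 132 132]
258 [133 130 120 109 103 103 103 102 104 103 103 103 103 104 103  99  93  91
  99 114 127 131]
259 [135 130 123 113 106 104 104 105 104 104 104 103 103 103 102  99  93  86
  88 103 120 130]
260 [133 131 126 119 113 
[... 3295 characters left out ...]
3 113 111 108 104 108 117 122 127
 130 130 129 129] [-14 -15 -14 -13 -11  -9  -9  -9  -9  -9  -9  -9  -9 -10 -11 -13 -13 -15
 -16 -15 -15 -15]
279 [122 112 106 103  96  88  88  92  93  95  96  94  91  96 110 124 130 130
 130 130 130 129] [-14 -12 -11 -12 -11 -10  -9  -9 -10 -10 -10  -9 -10 -11 -13 -14 -15 -15
 -15 -16 -16 -15]
280 [116  97  87  87  86  83  82  83  84  84  84  84  87  99 119 129 131 129
 130 131 131 130] [-13 -11 -10 -10  -9 -10 -10  -9  -9 -10  -9  -9  -9 -12 -13 -15 -15 -15
 -15 -16 -16 -14]
281 [111  93  83  82  83  83  83  83  83  82  81  81  89 105 122 127 127 130
 130 130 130 130] [-13 -10  -9 -10  -9  -9 -10  -9  -9  -9  -9 -10 -10 -12 -14 -14 -15 -16
 -15 -16 -15 -15]
```

Run:
```python
from h import *
need(.549,-.185,.094,19)
```

```text
need cm [-0.14 -0.32  0.49] spin -0.005 | now [ 0.5513 -0.1876  0.0989] yaw 18.73 q6 0.724 F [ 0.25  0.2  -3.08] w 0.0316 t 6.55
```

Emit:
arm_command(
  targets=[
    [-0.13,-0.32,0,0,2.5],
    [-0.13,-0.32,0,0,2.5],
    [-0.13,-0.32,0,0,2.5],
  ],
)

```text
time: 6.92
position: [0.5488, -0.185, 0.0988]
tool_rot: [0.987, 0.163, 0.0, 0.0]
ft_force: [0.6, -0.8, -2.9]
grip_width: 0.0321
```

Run:
```python
from h import *
need(.549,-.185,.094,19)
p,d=robot.camera("scene"); np.savez("scene6.npz",p=p,d=d)
need(.549,-.185,.094,19)
for v in range(254,264): print(v,p[v,222:246].astype(int).sum(1)//3)
```

```text
need cm [0.02 0.   0.48] spin -0.005 | now [ 0.5488 -0.185   0.0988] yaw 18.72 q6 0.726 F [ 0.62 -0.84 -2.89] w 0.0321 t 6.925
need cm [ 0.01 -0.    0.48] spin -0.005 | now [ 0.5489 -0.185   0.0988] yaw 18.72 q6 0.726 F [ 0.63 -0.34 -2.  ] w 0.032 t 6.975
254 [102  80  80  94 102 103 104 103 103 104 103 103 104 103 103 102  97  85
  75  73  80 103 123 133]
255 [121 111 110 110 106 103 104 103 103 103 103 103 103 103 104 103  99  94
  96 105 110 119 129 131]
256 [131 129 128 121 109 103 103 103 103 104 104 103 103 104 104 103 100  98
 105 118 125 130 132 132]
257 [133 133 131 123 111 104 103 103 104 103 103 103 104 103 103 103 101  97
  99 106 116 127 132 133]
258 [133 133 131 125 113 105 104 103 103 103 103 103 103 104 104 103 101  96
  91  91 100 116 128 133]
259 [133 133 132 126 117 110 107 107 108 108 105 103 104 103 102 102 100  94
  87  84  91 110 126 132]
260 [132 132 131 128 125 120 118 119 118 118 113 104 100 100  97  96  94  90
  86  84  93 111 127 132]
261 [132 132 131 131 130 128 127 128 129 127 118 105  98  97  93  90  90  88
  85  87 100 119 129 132]
262 [131 132 132 132 131 131 131 133 132 128 116 103  96  94  91  90  92  90
  85  89 107 125 132 131]
263 [132 133 133 132 132 132 132 131 127 118 108  98  95  94  92  93  94  92
  87  94 111 126 132 131]
```

The hub's underside centre now lies at (233.35,255.2), against the shaft axis at (233.45,255.3): aligned. Lowering gently.

Emit:
arm_command(
  targets=[
    [0,0,0.4,0,2.5],
    [0,0,0.8,0,2.5],
    [0,0,1.1,0,2.5],
    [0,0,1.1,0,2.5],
  ],
)

```text
time: 7.48
position: [0.5485, -0.1848, 0.087]
tool_rot: [0.987, 0.163, -0.0, -0.0]
ft_force: [0.5, 0.7, -2.9]
grip_width: 0.0319
```

Emit:
arm_command(
  targets=[
    [0,0,0.2,0,2.5],
    [0,0,0.4,0,2.5],
    [0,0,0.4,0,2.5],
  ],
)

```text
time: 7.85
position: [0.5487, -0.1849, 0.0834]
tool_rot: [0.987, 0.163, -0.0, -0.0]
ft_force: [0.3, -0.2, -3.0]
grip_width: 0.0318
```

Emit:
arm_command(
  targets=[
    [0,0,0.2,0,2.5],
    [0,0,0.4,0,2.5],
    [0,0,0.5,0,2.5],
    [0,0,0.5,0,2.5],
  ],
)

```text
time: 8.35
position: [0.5489, -0.185, 0.0785]
tool_rot: [0.987, 0.163, 0.0, 0.0]
ft_force: [0.7, -0.9, -2.1]
grip_width: 0.0319
```

Emit:
arm_command(
  targets=[
    [0,0,0.2,0,2.5],
    [0,0,0.3,0,2.5],
    [0,0,0.4,0,2.5],
    [0,0,0.4,0,2.5],
  ],
)

```text
time: 8.85
position: [0.5489, -0.185, 0.0745]
tool_rot: [0.987, 0.163, 0.0, 0.0]
ft_force: [1.0, 0.5, -2.2]
grip_width: 0.0317
```

Pilot is in with no side force. Now for the spline ends, expected at TCP ≈ 0.0727.

Emit:
arm_command(
  targets=[
    [0,0,0.15,0,2.5],
    [0,0,0.3,0,2.5],
    [0,0,0.3,0,2.5],
  ],
)

```text
time: 9.22
position: [0.5488, -0.185, 0.0714]
tool_rot: [0.987, 0.163, 0.0, 0.0]
ft_force: [1.0, -2.0, -2.1]
grip_width: 0.0322
```

Emit:
arm_command(
  targets=[
    [0,0,0.1,0,2.5],
    [0,0,0.2,0,2.5],
    [0,0,0.2,0,2.5],
  ],
)

```text
time: 9.6
position: [0.5488, -0.185, 0.0695]
tool_rot: [0.987, 0.163, 0.0, 0.0]
ft_force: [0.7, -0.9, -3.0]
grip_width: 0.0318
```

Emit:
arm_command(
  targets=[
    [0,0,0.2,0,2.5],
    [0,0,0.4,0,2.5],
    [0,0,0.4,0,2.5],
  ],
)

```text
time: 9.98
position: [0.5488, -0.1849, 0.0653]
tool_rot: [0.987, 0.163, 0.0, -0.0]
ft_force: [1.4, -0.8, -3.2]
grip_width: 0.0319
```

Emit:
arm_command(
  targets=[
    [0,0,0.2,0,2.5],
    [0,0,0.4,0,2.5],
    [0,0,0.4,0,2.5],
  ],
)

```text
time: 10.35
position: [0.5488, -0.1849, 0.0613]
tool_rot: [0.987, 0.163, 0.0, -0.0]
ft_force: [0.8, -0.3, -1.9]
grip_width: 0.032
```

Already 11 mm into the splines with no resistance. Continuing to the seat.

Emit:
arm_command(
  targets=[
    [0,0,0.2,0,2.5],
    [0,0,0.4,0,2.5],
    [0,0,0.6,0,2.5],
    [0,0,0.8,0,2.5],
    [0,0,0.8,0,2.5],
  ],
)

```text
time: 10.98
position: [0.5488, -0.1849, 0.0533]
tool_rot: [0.987, 0.163, -0.0, -0.0]
ft_force: [1.5, -0.8, -3.6]
grip_width: 0.032
```

Emit:
arm_command(
  targets=[
    [0,0,0.1,0,2.5],
    [0,0,0.2,0,2.5],
    [0,0,0.2,0,2.5],
  ],
)

```text
time: 11.35
position: [0.5488, -0.185, 0.0515]
tool_rot: [0.987, 0.163, 0.0, 0.0]
ft_force: [1.5, -0.8, -3.5]
grip_width: 0.0318
```

Run:
```python
from h import *
need(.549,-.185,.0507,19)
p,d=robot.camera("scene"); np.savez("scene7.npz",p=p,d=d)
a=cv2.resize(p[210:300,180:290],None,fx=7,fy=7 if 0 else 6.6,interpolation=cv2.INTER_CUBIC)
cv2.imwrite("pics/s7.png",a[:,:,::-1])
```

```text
need cm [0.02 0.01 0.08] spin -0.005 | now [ 0.5488 -0.185   0.0515] yaw 18.72 q6 0.726 F [ 1.47 -0.77 -3.49] w 0.0318 t 11.35
```

View pics/s7.png

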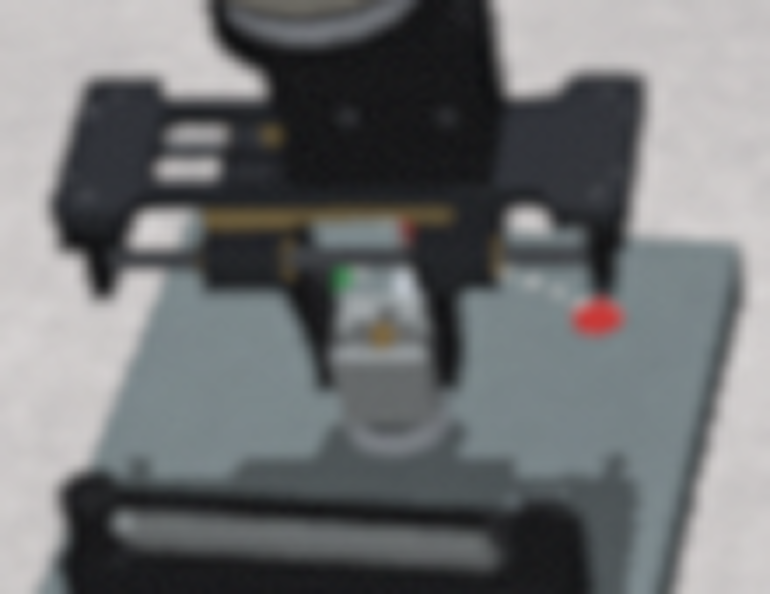

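The lever is down on the collar: pilot tip visible through the bore at (380,333), green dot at (340,278). Feeling for the washer.

Emit:
arm_command(
  targets=[
    [0,0,0.05,0,2.5],
    [0,0,0.1,0,2.5],
    [0,0,0.1,0,2.5],
  ],
)

```text
time: 11.78
position: [0.5488, -0.185, 0.0507]
tool_rot: [0.987, 0.163, 0.0, 0.0]
ft_force: [1.1, -0.3, -0.6]
grip_width: 0.0318
```

Emit:
arm_command(
  targets=[
    [0,0,0.05,0,2.5],
    [0,0,0.1,0,2.5],
    [0,0,0.1,0,2.5],
  ],
)

```text
time: 12.15
position: [0.5488, -0.185, 0.0498]
tool_rot: [0.987, 0.163, 0.0, 0.0]
ft_force: [1.3, 0.5, 3.0]
grip_width: 0.032
```

Emit:
arm_command(
  targets=[
    [0,0,-0.05,0.08,2.5],
    [0,0,-0.05,0.16,2.5],
    [0,0,-0.05,0.24,2.5],
    [0,0,-0.05,0.32,2.5],
  ],
  newtons=40,
)

```text
time: 12.65
position: [0.5497, -0.1849, 0.0502]
tool_rot: [1.0, 0.002, 0.001, 0.0]
ft_force: [3.6, 0.9, 0.9]
grip_width: 0.0321
```

Run:
```python
from h import *
need(.5488,-.185,.0503,-31.6); print(robot.get_obs()["moment"])
```

```text
need cm [-0.09  0.01 -0.01] spin 0.556 | now [ 0.5497 -0.1849  0.0502] yaw 0.26 q6 1.048 F [3.56 0.92 0.94] w 0.0321 t 12.65
[ 0.30913313 -0.57042317  0.10785178]
```

Emit:
arm_command(
  targets=[
    [0,0,0,0.08,2.5],
    [0,0,0,0.16,2.5],
    [0,0,0,0.24,2.5],
    [0,0,0,0.32,2.5],
  ],
)

```text
time: 13.15
position: [0.5497, -0.1846, 0.0502]
tool_rot: [0.988, -0.157, 0.001, -0.0]
ft_force: [2.8, 2.7, 1.2]
grip_width: 0.0317
```

Emit:
arm_command(
  targets=[
    [0,0,0,0.08,2.5],
    [0,0,0,0.16,2.5],
    [0,0,0,0.24,2.5],
    [0,0,0,0.24,2.5],
  ],
)

```text
time: 13.65
position: [0.5498, -0.1845, 0.0502]
tool_rot: [0.962, -0.273, 0.001, -0.0]
ft_force: [4.3, 3.8, 0.4]
grip_width: 0.0318
```

Run:
```python
from h import *
need(.5488,-.185,.0503,-31.6); print(robot.get_obs()["moment"])
p,d=robot.camera("scene"); np.savez("scene8.npz",p=p,d=d)
a=cv2.resize(p[210:300,180:290],None,fx=7,fy=6.6,interpolation=cv2.INTER_CUBIC)
cv2.imwrite("pics/s8.png",a[:,:,::-1]); print(blobs(p,"red"))
```

```text
need cm [-0.06  0.09 -0.01] spin -0.001 | now [ 0.5498 -0.1845  0.0502] yaw -31.67 q6 1.605 F [4.3  3.8  0.41] w 0.0318 t 13.65
[ 0.5537912  -0.76317336  0.02097837]
[((np.float64(456.31), np.float64(231.36)), 39), ((np.float64(395.79), np.float64(233.74)), 39), ((np.float64(266.16), np.float64(253.42)), 31), ((np.float64(502.62), np.float64(328.35)), 176)]
```

View pics/s8.png

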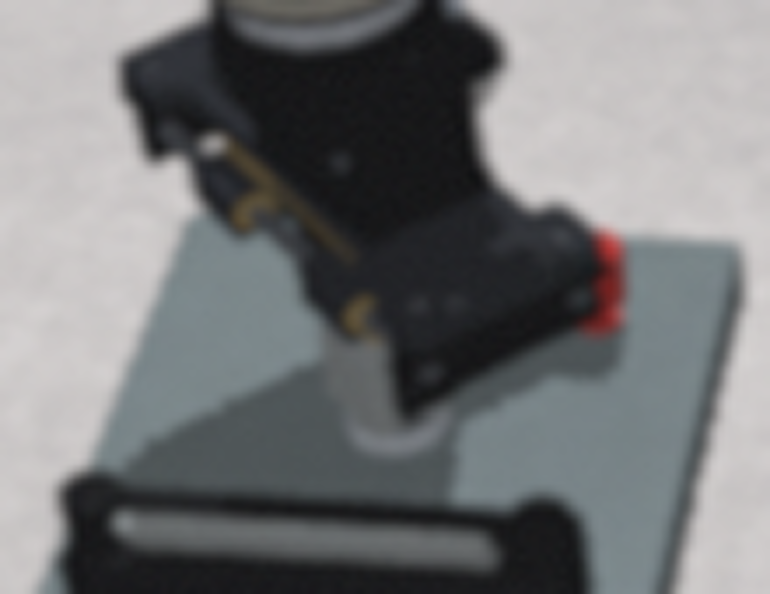

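The knob's red merges with the red dot at about (605,285): it stands over it. Releasing and retreating.

Emit:
arm_command(
  targets=[
    [0,0,0,0,4.0],
    [0,0,0,0,5.5],
    [0,0,0,0,6.0],
    [0,0,0,0,6.0],
    [0,0,0,0,6.0],
  ],
)

```text
time: 14.32
position: [0.5486, -0.185, 0.05]
tool_rot: [0.962, -0.273, -0.0, -0.0]
ft_force: [0.2, -0.4, 0.5]
grip_width: 0.0593
```

Emit:
arm_command(
  targets=[
    [0,0,-2,0,6.0],
    [0,0,-5,0,6.0],
    [0,0,-9,0,6.0],
    [0,0,-13,0,6.0],
    [0,0,-15,0,6.0],
  ],
)

```text
time: 14.95
position: [0.5496, -0.1854, 0.2026]
tool_rot: [0.962, -0.273, 0.002, 0.0]
ft_force: [0.4, -0.2, 0.1]
grip_width: 0.0603
```

Run:
```python
from h import *
need(.3,-.45,.2,-31.6)
```

```text
need cm [-7.34 35.62  0.23] spin -0.002 | now [ 0.5496 -0.1854  0.2026] yaw -31.69 q6 1.606 F [ 0.39 -0.24  0.08] w 0.0603 t 14.95
```

Emit:
arm_command(
  targets=[
    [-1.2,5.8,0,0,6.0],
    [-2.4,11.6,0,0,6.0],
    [-3.6,17.4,0,0,6.0],
    [-4.8,23.3,0,0,6.0],
    [-6,29,0,0,6.0],
  ],
)

```text
time: 15.58
position: [0.3438, -0.4014, 0.2002]
tool_rot: [0.962, -0.273, 0.0, 0.0]
ft_force: [1.3, -0.6, 0.2]
grip_width: 0.0599
```

Emit:
arm_command(
  targets=[
    [-1,4,0,0,6.0],
    [-1.3,6.5,0,0,6.0],
    [-1.3,6.5,0,0,6.0],
  ],
)

```text
time: 15.95
position: [0.299, -0.45, 0.2001]
tool_rot: [0.962, -0.275, 0.0, 0.0]
ft_force: [-0.4, -0.4, 1.1]
grip_width: 0.06
```

Run:
```python
from h import *
for n,w in (("scene",(215,290,180,290)),("top",(155,260,340,445))):
    p,d=robot.camera(n); np.savez(n+"9.npz",p=p,d=d); print(n,blobs(p,"red"),blobs(p,"green"))
    a=cv2.resize(p[w[0]:w[1],w[2]:w[3]],None,fx=5.5,fy=5.5,interpolation=cv2.INTER_CUBIC)
    cv2.imwrite(f"pics/{n}9.png",a[:,:,::-1])
    if n=="top": cv2.imwrite("pics/topfull9.png",p[:,:,::-1])
    for z in(.04,.054,.068,.074,.08): print(z,"shaft",np.round(proj(n,[.5507,-.1865,z]),1),"reddot",np.round(proj(n,[.4783,-.1418,z]),1))
```

```text
scene [((np.float64(456.28), np.float64(231.45)), 40), ((np.float64(395.69), np.float64(233.75)), 36), ((np.float64(263.98), np.float64(250.77)), 66), ((np.float64(502.66), np.float64(328.37)), 177)] [((np.float64(226.31), np.float64(252.0)), 13)]
0.04 shaft [235.9 270.9] reddot [264.5 255.6]
0.054 shaft [235.2 266.8] reddot [264.  251.5]
0.068 shaft [234.5 262.7] reddot [263.5 247.4]
0.074 shaft [234.2 260.9] reddot [263.3 245.6]
0.08 shaft [233.8 259.1] reddot [263.  243.8]
top [((np.float64(147.47), np.float64(157.85)), 91), ((np.float64(377.54), np.float64(233.52)), 65), ((np.float64(265.91), np.float64(309.66)), 56), ((np.float64(207.36), np.float64(330.5)), 66)] [((np.float64(413.25), np.float64(229.88)), 8)]
0.04 shaft [393.2 208.1] reddot [376.6 234.1]
0.054 shaft [394.  206.8] reddot [377.1 233. ]
0.068 shaft [394.7 205.5] reddot [377.7 232. ]
0.074 shaft [395.  204.9] reddot [378.  231.5]
0.08 shaft [395.4 204.3] reddot [378.2 231. ]
```

View pics/top9.png

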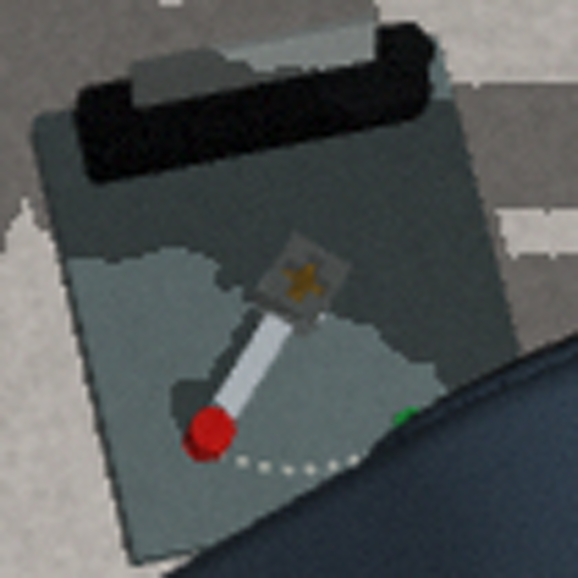

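View pics/scene9.png

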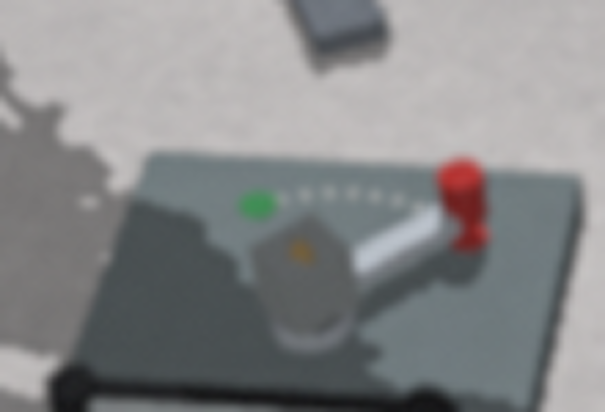

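The knob blob is at (377.5,233.5), against about (377.4,232.5) expected for a knob over the red dot: within about 3 mm. The hub sits on the collar with the splines showing in the bore.

Run:
```python
from h import *
p=np.load("top9.npz"); d=p["d"]
print("hub top z",[round(float(depthpt("top",d,u,v)[2]),4) for u,v in((390,207),(395,200),(400,206))])
print(robot.get_obs()["time"]); print(robot.hand_in())
```

```text
hub top z [0.0726, 0.0703, 0.0704]
16.05
the job is handed in; nothing more can be done
None
```

I handed the job in at 16.05 s of the 61 s allowed. The lever is on the shaft, swung to the red dot and released. The hand-in gave no verdict.

- **Threading:** I picked the lever off the mat. The top camera put a spline about 24° off the green dot's direction, so I lined the lever up with that one. The splines went in on the first try, with no resistance above the noise in the force readings.
- **Seating:** I pressed the hub about 1 mm into the spring washer with roughly 6 N. I then swung it 50° clockwise to the red dot, with about 6 N of side force at most.
- **Knob position:** in the top view the knob stands about 2–3 mm from directly over the red dot, against 18 mm allowed. The hub sits on the collar with the shaft's cross showing in the bore, and the gripper is clear of everything.
- **Checks that disagreed:**
  - The two cameras placed the shaft about 4 mm apart, so I aligned the hub to the shaft within the scene view instead.
  - Depth readings put the hub's top at 70–73 mm instead of the expected 74 mm. I put this down to depth noise and calibration, because the washer contact came at the expected height.
- **Bystanders:** I did not measure their positions at the end, but nothing came near them and the forces showed no stray contact.

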